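Close a snap-cap vial in the hand press

ROBOT

A 7-joint arm with a two-finger parallel gripper is mounted at the origin on a cart in front of the work surface, level with it; the furniture and walls round the work are solid. World frame = base frame: x ahead of the robot, y to its left, z up, the work surface at z = 0. Lengths are in m, angles in rad, forces in N, time in s.
With the tool pointing down it reaches from about 0.425 to 0.95 m from the base axis. Payload 16.7 kg.
Tool frame: the origin (TCP) lies midway between the tips of the shut fingers; the grasp point (between the pads) lies 19 mm behind it (grip_point_offset is the distance from the TCP to the grasp point, in m); z points along the fingers, y is the line along which they close (so a half turn about z gives the same grasp; the last joint's range is limited). The gripper opens to 94 mm and grips with 3 to 60 N. Pads are 16 mm wide; open, the fingers measure 119 mm over their backs; the gripper's body (75 mm by 177 mm) begins 78 mm behind the grasp point.
Start: joints at [-1.472, 0.426, 0.074, 1.606, -0.034, 1.111, -0.067], TCP at [0.166, 0.654, 0.205] pointing down, gripper open.
Joint ranges: [-2.85, 2.85], [-0.5, 2.14], [-1.23, 1.37], [0.21, 2.46], [-1.02, 4.16], [0.16, 2.05], [-2.73, 2.73]. Speed limits (rad/s): [1.89, 1.89, 2.39, 2.39, 3.01, 3.01, 3.01].

INTERFACE

Orientations are given as a unit quaternion [w, x, y, z].
In Python, from plant import * gives the robot as it stands. The module is installed in compiled form; this text tells all that it offers.
- The arm moves only by the tool servo_tool, never from a script. Its argument "series" is one flat list of numbers, 7 for each row, row after row: the turn, a rotation vector about the tool's x, y, z in degrees, then the shift along the tool's x, y, z in cm, then the opening, from 0 (shut) to 1 (fully open). A call has 1 to 12 rows; each row is the pose to reach, as a shift and turn from the pose commanded when the call began, along the tool's axes at that moment; what a row does not reach only later rows make up. A row lasts 1/12 s, in which the tool goes at most 41.7 mm and 7.16 degrees, less where a joint would pass 70% of its speed; a pose out of reach is approached as far as the arm can. A call with a gripper value outside its range is refused whole. The fingers move at their own pace and stop on an object; the grip force is fixed at half the most. Time passes only in rows, so rows that repeat a pose let the fingers close. It gives the time, the measured TCP pose, the force, the opening and the grip force at its end, in the units of the state.
- observe(): the state, without advancing time (a new reading comes with each control period).
- get_image(name): name is "side" or "top"; returns the picture (400x640x3 uint8, blue, green, red); there is no depth.
- camera_model(name): a dict with "fx", "fy", "cx", "cy" (pixels), "view" (4x4, takes a point from world to camera coordinates). Camera axes: x right, y down, z forward; pixel columns grow to the right and rows downward; lengths in m; the calibration is good to about 2 mm. A picture is of the moment at which its call begins. camera_model takes no time and is no camera call.
- close_job(): hands the job in; it is judged then, once.
Trained networks look in the newest picture that a camera, given by its name, has taken for a name from the list of things; names that differ only in an ending like _2 or _b are one class to them, and where a whole thing is asked for, a point or a joint stands for the part that bears it (a point fixed in the world has none). Each returns a list of dicts, best first, with "p" (0 to 1); they miss things now and then, are a little off and sometimes report something else, mostly with a low value. They report only what shows in the picture. A call takes as long as a camera call. They do not tell look-alikes from the thing itself.
- outline_of(thing, camera): "region" (400x640 bool, what is visible of it) and "box" ([centre column, centre row, width, height] in pixels, round what is visible of it).
The state is a dict: "time_s": time; "joints": joint angles; "joint_velocities": joint speeds; "tau": joint torques, N m; "ee_pos": TCP position; "tcp_rot": TCP orientation; "ft_force": force on the tool from outside, world axes, zero at the start; "wrist_torque": the same for the moment, N m; "finger_gap": finger opening in m; "gripper_force": force on a finger pad.
Only numpy, scipy, OpenCV 4.12 (cv2) and the standard library are available. Lean on these libraries where they do the work, as an engineer would, in place of code of your own. Each camera call takes 0.05 s, during which the arm holds its last target. There are 200 camera calls.

TASK

Stand the amber snap-cap vial upright in the round nest of the press's carriage and push the carriage fully home under the plunger. Then press the red plunger right down to its stop for a moment so that the cap is pressed down into the vial, and let it spring back up, leaving the vial in the press. Only the press may close the cap; keep the vial upright and do not disturb the teal-capped and green-capped vials.

Things in the scene. Friction and masses are not known exactly. Their poses are not given: they have to be found in the camera images.
- press: Blue hand cap press, fixed. Origin on the bench under the plunger axis; x to its back, y left, z up. Base x -140 to +80 mm, 92 mm wide, 10 mm high; guide rails to 20 mm high. Column 26 mm thick, 158 mm tall, at x +58 mm. Head round the plunger axis: 42 mm diameter, 107 to 153 mm above the bench. Open above the carriage in front of the head (x below -21 mm).
- carriage (a joint): Aluminium slide carriage, its travel along the press's x axis, in m: 0 = fully home (nest exactly under the plunger, against a solid end stop), up to 0.11 = pulled out towards the operator (press -x). Starts pulled out by 85 to 110 mm. Slides with about 1.5 N of friction and stays where it is left.
- nest (a point): Centre of the nest floor on the carriage, 20 mm above the bench, axes like the press's. The nest is a white ring on the carriage, inner diameter 39 mm, outer 47 mm, 8 mm high above the floor. It moves with the carriage; at home it lies under the plunger axis.
- tab_top (a point): Middle of the top edge of the orange upright tab at the carriage's front, 56 mm above the bench, axes like the press's; 70 mm in front of the nest's centre (press -x). The tab is a plate 8 mm thick (x), 42 mm wide (y), standing 36 mm above the carriage. Push its front face towards press +x.
- plunger (a joint): Spring plunger of the press, in m: 0 = up, 0.020 = pressed down to its stop. Spring force about 3.6 N at the top, 9.6 N at the stop; closing the cap adds about 5 N. It returns by itself when let go.
- plunger_top (a point): Centre of the top of the plunger's red head, a disc 36 mm in diameter, 15 mm thick; 200 mm above the bench when up, 180 mm at the stop; moves with the plunger. The plunger's black foot, 26 mm in diameter, is 91 mm above the bench when up, 15 mm clear of the unclosed vial in the nest.
- snap_vial: Loose amber vial with a paper band and a white push-in cap, standing upright; origin at the centre of its underside, z up. Body 32 mm in diameter, 45.5 mm high; the white cap, 29 mm in diameter, tops it, 56 mm above the underside before closing, 51 mm after. About 70 g (varies). Grip it by the body, about 32 mm above the underside.
- cap (a joint): How far the white cap is pushed into the vial, in m: 0 = not closed, 5 mm proud; about 0.005 = closed, as the press leaves it (it can go to 0.006). Stiff: about 5 N, stays where it is left.
- teal_vial: Bystander: loose white vial with a teal screw cap, 35 mm diameter, 54 mm tall, upright; origin at the centre of its underside.
- green_vial: Bystander: loose white vial with a green screw cap, 35 mm diameter, 54 mm tall, upright; origin at the centre of its underside.
Not all that is in view belongs to the job. What is shaped like the snap_vial but pink or yellow is not meant.

How it is judged:
By the outcome, as a careful person would: the job done as asked, in the order asked, and still so for the second after the job is handed in, with the robot touching nothing.
It also fails if it takes over 58 s, if anything falls off the work surface, if the arm or the gripper's body presses on something with over 40 N, if the wrist force passes 120 N, or if a joint passes its speed limit or range.

## Working session

There is one attempt and no reset: what is moved stays moved. The work goes in short steps, Python scripts to look and compute and a tool call to move; the robot and the scene stay as the last step left them, time stands still between calls to the robot, and variables do not carry over. Pictures are saved under pics/ and viewed, at most 10 in all, crops included, and the job is handed in when it is done.

Besides the shell and the picture viewer there is one more tool, called after "Call:" as name(argument=value, ...), one argument or row to a line, values as JSON. servo_tool: Moves the arm, as the interface text tells. Its arguments: {"type":"object","properties":{"series":{"type":"array","items":{"type":"number"}}},"required":["series"]}

```bash
mkdir -p pics
python3 - <<'E'
from plant import *
import cv2,numpy as np
for c in("side","top"):
    im=get_image(c); cv2.imwrite(f"pics/{c}0.png",im)
    m=camera_model(c); print(c,m["fx"],m["cx"],m["cy"],np.round(m["view"],3).tolist())
    for t in("snap_vial","press","nest","tab_top","plunger_top","teal_vial","green_vial"):
        print(t,[(round(d["p"],2),np.round(d["box"]).tolist()) for d in outline_of(t,c)[:4]])
s=observe(); print(s)
E
```

```text
side 472.3910042646359 309.948621946382 196.61813927318514 [[0.906, -0.424, -0.012, -0.524], [-0.216, -0.436, -0.873, 0.196], [0.365, 0.794, -0.487, 1.097], [0.0, 0.0, 0.0, 1.0]]
snap_vial [(0.87, [297.0, 236.0, 10.0, 25.0]), (0.64, [270.0, 239.0, 18.0, 25.0]), (0.56, [285.0, 258.0, 14.0, 27.0])]
press [(0.68, [294.0, 174.0, 94.0, 78.0])]
nest [(0.72, [264.0, 195.0, 39.0, 22.0])]
tab_top [(0.89, [266.0, 199.0, 48.0, 20.0])]
plunger_top [(0.56, [312.0, 287.0, 21.0, 30.0]), (0.46, [311.0, 151.0, 11.0, 44.0])]
teal_vial [(0.59, [311.0, 289.0, 18.0, 30.0])]
green_vial [(0.56, [334.0, 249.0, 18.0, 23.0])]
top 375.79974786757737 321.9252653942555 207.554374180657 [[0.004, -1.0, -0.012, -0.068], [-0.999, -0.003, -0.032, 0.534], [0.032, 0.012, -0.999, 0.983], [0.0, 0.0, 0.0, 1.0]]
snap_vial [(0.69, [328.0, 221.0, 11.0, 11.0]), (0.69, [323.0, 246.0, 10.0, 8.0])]
press []
nest [(0.75, [240.0, 217.0, 23.0, 47.0])]
tab_top [(0.93, [240.0, 217.0, 26.0, 43.0]), (0.16, [230.0, 149.0, 13.0, 17.0])]
plunger_top [(0.63, [229.0, 152.0, 16.0, 14.0])]
teal_vial [(0.51, [405.0, 240.0, 14.0, 13.0])]
green_vial [(0.71, [360.0, 195.0, 14.0, 10.0])]
{'time_s': 0.8, 'joints': array([-1.47246964,  0.42608414,  0.07392004,  1.60600628, -0.03409563,
        1.11079907, -0.06707891]), 'joint_velocities': array([ 1.21909521e-03, -2.03495673e-03, -1.69381747e-03, -4.81845033e-05,
        1.27612887e-03,  2.57345361e-03,  7.57482024e-04]), 'tau': array([ 7.71385676e-04, -9.35442781e+01,  3.66266437e+00, -4.54544199e+01,
       -4.91372414e-02,  1.31186546e-02,  3.73120065e-05]), 'ee_pos': array([0.16559825, 0.65433149, 0.2054752 ]), 'tcp_rot': array([-1.15974446e-05,  1.23622898e-01,  9.92329269e-01, -1.81654664e-05]), 'ft_force': array([7.13249921e-02, 5.25713560e-04, 6.21370477e-01]), 'wrist_torque': array([0.00384985, 0.04599262, 0.00056801]), 'gripper_force': 0.0, 'finger_gap': 0.09344916036812208}
```

Run:
```python
import cv2,numpy as np
a=cv2.imread("pics/side0.png")[120:330,190:400]; b=cv2.imread("pics/top0.png")[110:290,200:440]
cv2.imwrite("pics/sidec.png",cv2.resize(a,(600,600),interpolation=cv2.INTER_CUBIC))
cv2.imwrite("pics/topc.png",cv2.resize(b,(800,600),interpolation=cv2.INTER_CUBIC))
```

```text
(no output)
```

View pics/sidec.png

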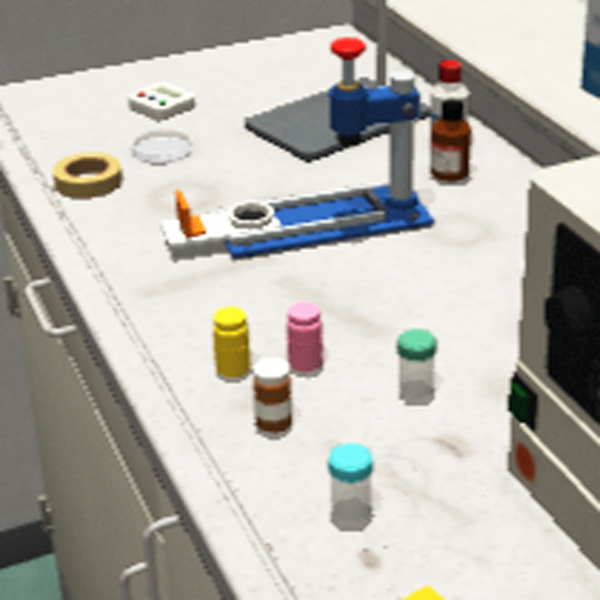

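View pics/topc.png

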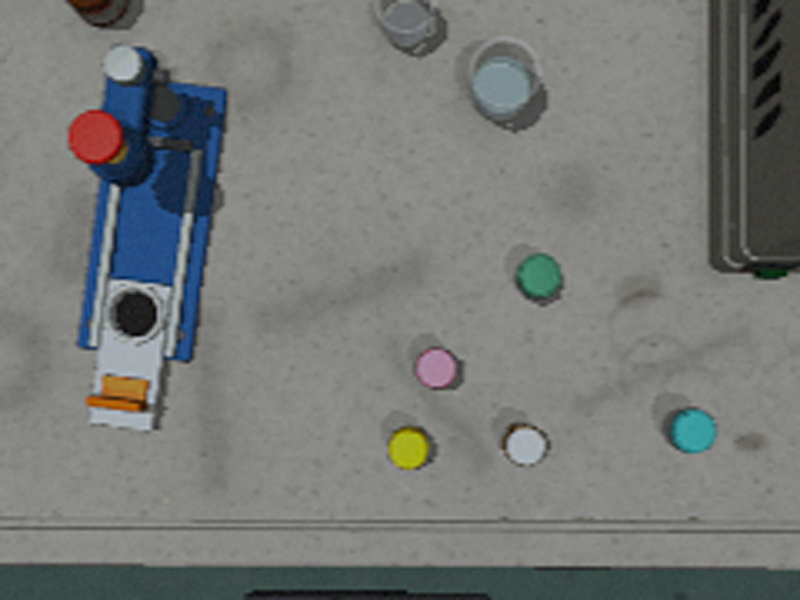

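Candidates: yellow at side(271,240)/top(323,244), pink at side(297,238)/top(331,220), amber body with paper band and white cap at side(285,258)/top(357,243). The last one fits the description. The press is at top left: red plunger top(229,151), nest hole top(240,204), orange tab top(235,230). The teal cap is at top(408,239) and the green cap at top(362,193).

```bash
cat > h.py <<'E'
import cv2,numpy as np
from scipy.optimize import least_squares
from plant import camera_model
CM={c:camera_model(c) for c in("side","top")}
def proj(c,P):
    m=CM[c];V=np.array(m["view"]);q=np.atleast_2d(P)@V[:3,:3].T+V[:3,3]
    return np.c_[m["fx"]*q[:,0]/q[:,2]+m["cx"],m["fy"]*q[:,1]/q[:,2]+m["cy"]]
def blob(im,box,f):
    x0,x1,y0,y1=box; s=8
    g=cv2.resize(im[y0:y1,x0:x1],None,fx=s,fy=s,interpolation=cv2.INTER_CUBIC)
    m=f(cv2.cvtColor(g,cv2.COLOR_BGR2HSV).astype(int)).astype(np.uint8)
    n,l,st,ce=cv2.connectedComponentsWithStats(m); k=1+np.argmax(st[1:,4])
    to=lambda v,o:(v+.5)/s-.5+o
    b=st[k]
    return np.array([to(ce[k][0],x0),to(ce[k][1],y0)]),[to(b[0],x0),to(b[0]+b[2]-1,x0),to(b[1],y0),to(b[1]+b[3]-1,y0)]
def hullc(c,P):
    h=cv2.convexHull(proj(c,P).astype(np.float32)*1.0); M=cv2.moments(h); return np.array([M["m10"]/M["m00"],M["m01"]/M["m00"]])
t=np.linspace(0,2*np.pi,48,endpoint=False)
def cyl(p,d,z0,z1): # relative z
    return np.vstack([np.c_[p[0]+d/2*np.cos(t),p[1]+d/2*np.sin(t),0*t+p[2]+z] for z in(z0,z1)])
def solve(d,z0,z1,obs,p0):
    r=least_squares(lambda p:np.concatenate([hullc(c,cyl(p,d,z0,z1))-o for c,o in obs.items()]),p0,diff_step=1e-3)
    return r.x,np.abs(r.fun).max()
E
python3 - <<'E'
from h import *
S=cv2.imread("pics/side0.png");T=cv2.imread("pics/top0.png")
hue=lambda a,b,s,v=60:(lambda h:(h[...,0]>=a)&(h[...,0]<=b)&(h[...,1]>s)&(h[...,2]>v))
red=lambda h:((h[...,0]<5)|(h[...,0]>172))&(h[...,1]>150)&(h[...,2]>90)
white=lambda h:(h[...,1]<40)&(h[...,2]>165)
org=hue(5,18,150,100)
ws,_=blob(S,(276,294,243,254),lambda h:(h[...,1]<35)&(h[...,2]>170))
B={}
for n,im,box,f in[("red s",S,(300,325,130,148),red),("red t",T,(218,240,140,162),red),
 ("tab s",S,(245,268,183,205),org),("tab t",T,(222,248,220,236),org),
 ("cap t",T,(349,366,235,251),lambda h:(h[...,1]<40)&(h[...,2]>165)),
 ("ambr s",S,(274,297,240,274),lambda h:(h[...,0]<16)&(h[...,1]>80)),
 ("nest t",T,(231,250,194,214),lambda h:h[...,2]<75),("nest s",S,(268,290,185,202),lambda h:h[...,2]<110),
 ("teal t",T,(398,418,228,250),hue(80,100,100)),("teal s",S,(300,325,270,292),hue(80,100,100)),
 ("green t",T,(350,372,182,204),hue(65,90,80)),("green s",S,(325,346,232,246),hue(65,90,80))]:
    try: B[n]=blob(im,box,f); print(n,np.round(B[n][0],1),np.round(B[n][1],1))
    except Exception as e: print(n,e)
g=lambda n:B[n][0]
print("plunger",solve(.036,-.015,0,{"side":g("red s"),"top":g("red t")},[.65,.18,.2]))
print("teal",solve(.035,-.012,0,{"side":g("teal s"),"top":g("teal t")},[.45,-.2,.054]))
print("green",solve(.035,-.012,0,{"side":g("green s"),"top":g("green t")},[.55,-.15,.054]))
# vial: cap top view + amber body side box centre col & bottom/top
def fv(p):
    r=hullc("top",cyl(p,.029,-.008,0))-g("cap t")
    q=proj("side",cyl([p[0],p[1],p[2]-.056],.032,0,.0455)); b=B["ambr s"][1]
    return np.r_[r,(q[:,0].min()+q[:,0].max())/2-(b[0]+b[1])/2,q[:,1].max()-b[3]]
r=least_squares(fv,[.45,-.1,.056],diff_step=1e-3);print("vial",r.x,r.fun)
print("nest dark, tri z",solve(.039,0,.0001,{"side":g("nest s"),"top":g("nest t")},[.5,.15,.025]))
cv2.imwrite("pics/conf.png",np.hstack([cv2.resize(S[225:285,255:335],(400,300),interpolation=2),cv2.resize(T[190:250,315:395],(400,300),interpolation=2)]))
E
```

```text
red s [311.4 136.3] [305.6 317.2 132.9 140.3]
red t [228.3 150.7] [220.4 236.2 142.7 158.6]
tab s [255.5 196. ] [251.3 261.3 186.4 202.4]
tab t [235.2 228.9] [225.4 243.9 222.4 232.7]
cap t [357.3 243.5] [352.2 362.6 238.7 248.4]
ambr s [284.9 256.9] [278.4 291.2 251.4 261.3]
nest t [240.1 203.8] [233.9 246.4 196.9 210.4]
nest s [277.2 194.7] [271.9 282.4 192.7 196.3]
teal t [407.5 238.9] [400.6 414.3 232.4 245.4]
teal s [312.2 281.6] [304.8 319.6 275.1 288.3]
green t [361.3 192.4] [354.8 367.7 185.8 198.7]
green s [335.4 240.3] [329.1 341.8 234.9 245.4]
plunger (array([0.64994689, 0.13510293, 0.20051944]), np.float64(0.2936083138209824))
teal (array([ 0.45349616, -0.28212534,  0.04976135]), np.float64(0.3896893988867589))
green (array([ 0.57107119, -0.16569302,  0.04993272]), np.float64(0.2872904431015968))
vial [ 0.44356515 -0.15276886  0.08151142] [-0.14534237  0.35509309  0.37075695 -0.00429563]
nest dark, tri z (array([0.54203102, 0.1476709 , 0.02311161]), np.float64(0.36473120634849465))
```

View pics/conf.png

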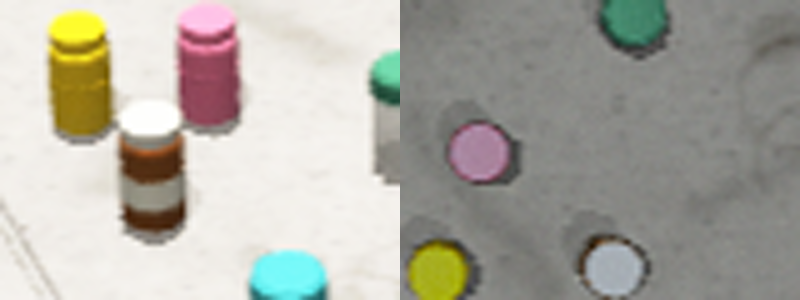

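The crop confirms it: the amber vial (side 285,258 / top 357,243) has a white cap and a paper band, while its neighbours are yellow and pink. Next I'll fit the press and vial poses.

```bash
cat >> h.py <<'E'
def tooldelta(target,yaw_y=None):
    """cm shift in tool axes (and tool-z turn, deg) from current pose; yaw_y=wanted world heading of tool y, deg"""
    from plant import observe
    from scipy.spatial.transform import Rotation as R
    s=observe();w,x,y,z=s["tcp_rot"];M=R.from_quat([x,y,z,w]).as_matrix()
    d=M.T@(np.array(target)-s["ee_pos"])*100
    h=np.degrees(np.arctan2(M[1,1],M[0,1])); tilt=np.degrees(np.arccos(-M[2,2]))
    return np.round(d,2),None if yaw_y is None else round(-(yaw_y-h),2),round(tilt,2),np.round(s["ee_pos"],4)
E
python3 - <<'E'
from h import *
S=cv2.imread("pics/side0.png");T=cv2.imread("pics/top0.png")
h=cv2.cvtColor(S,cv2.COLOR_BGR2HSV)
for r in range(242,277): print(r,[tuple(map(int,h[r,c])) for c in(281,285,289)]) if r>=262 or r<252 else 0
cs,bs=blob(S,(277,293,243,256),lambda h:(h[...,1]<22)&(h[...,2]>225));print("white s",cs,bs)
nt=np.array([240.1,203.8]);tt=np.array([235.2,228.9]);ts=np.array([255.5,196.])
def plate(x,y,a,q):
    u=np.array([np.cos(a),np.sin(a)]);v=np.array([-u[1],u[0]])
    c=np.array([x,y])-(q+.07)*u
    return np.array([[*(c+i*.004*u+j*.021*v),z] for i in(-1,1) for j in(-1,1) for z in(.02,.056)]),c
def f(p):
    x,y,a,q=p;u=np.array([np.cos(a),np.sin(a)]);n=np.array([x,y])-q*u;P,c=plate(*p)
    top=P[P[:,2]>.05]
    return np.concatenate([hullc("side",cyl([x,y,.2],.036,-.015,0))-[311.4,136.3],hullc("top",cyl([x,y,.2],.036,-.015,0))-[228.3,150.7],
     proj("top",[*n,.024])[0]-nt, .5*(proj("side",[*n,.026])[0]-[277.2,194.7])])
r=least_squares(f,[.65,.135,-.11,.108],diff_step=1e-3,loss="soft_l1")
x,y,a,q=r.x;u=np.array([np.cos(a),np.sin(a)])
print("press",x,y,np.degrees(a),"q",q,"nest",np.array([x,y])-q*u,"tab",np.array([x,y])-(q+.07)*u,np.round(f(r.x),2))
P,c=plate(*r.x)
for cam in("side","top"):
    pp=proj(cam,P);print(cam,"plate box pred",pp.min(0),pp.max(0), "centroid",hullc(cam,P))
E
```

```text
242 [(19, 8, 243), (23, 8, 242), (17, 8, 235)]
243 [(19, 8, 241), (15, 8, 241), (21, 11, 235)]
244 [(18, 11, 234), (19, 9, 239), (21, 14, 231)]
245 [(20, 9, 245), (30, 3, 253), (22, 12, 232)]
246 [(30, 4, 253), (30, 2, 254), (24, 5, 252)]
247 [(30, 2, 254), (30, 1, 254), (30, 2, 254)]
248 [(30, 1, 254), (30, 1, 254), (30, 2, 254)]
249 [(30, 2, 254), (30, 2, 254), (30, 1, 254)]
250 [(30, 2, 254), (30, 2, 254), (26, 7, 251)]
251 [(24, 10, 246), (30, 2, 254), (23, 29, 156)]
262 [(22, 34, 144), (23, 39, 145), (26, 29, 139)]
263 [(25, 30, 145), (24, 34, 150), (23, 29, 139)]
264 [(28, 30, 145), (23, 31, 150), (28, 26, 140)]
265 [(25, 30, 145), (23, 29, 150), (22, 32, 142)]
266 [(17, 74, 117), (22, 30, 151), (16, 80, 108)]
267 [(13, 163, 80), (15, 94, 111), (13, 163, 75)]
268 [(12, 206, 73), (12, 180, 78), (12, 192, 69)]
269 [(13, 194, 75), (12, 199, 77), (12, 190, 71)]
270 [(13, 87, 105), (12, 191, 76), (13, 141, 76)]
271 [(18, 23, 136), (14, 73, 115), (17, 26, 136)]
272 [(19, 18, 199), (15, 26, 138), (19, 20, 143)]
273 [(21, 11, 241), (18, 21, 143), (20, 10, 236)]
274 [(19, 8, 241), (20, 13, 231), (17, 10, 239)]
275 [(17, 10, 241), (19, 9, 238), (20, 10, 238)]
276 [(17, 7, 240), (20, 10, 241), (20, 10, 241)]
white s [284.26502981 246.87094237] [np.float64(278.1875), np.float64(290.4375), np.float64(242.5625), np.float64(251.3125)]
press 0.6500686174718902 0.13529694061853856 -6.254773330189395 q 0.10839595660732326 nest [0.54231791 0.14710665] tab [0.4727346  0.15473312] [ 0.26  0.15 -0.12  0.15  0.04  0.13  0.22 -0.43]
side plate box pred [250.83347412 185.3578286 ] [257.63948126 203.2018983 ] centroid [254.25904187 194.25820167]
top plate box pred [225.42531393 228.2053265 ] [245.44322577 233.58966821] centroid [235.43860616 230.86444472]
```

Run:
```python
from h import *
def fv(p):
    q=proj("side",cyl([p[0],p[1],p[2]-.056],.032,0,.0455));k=proj("side",cyl(p,.029,-.0001,0))
    return np.r_[hullc("top",cyl(p,.029,-.003,0))-[357.35,243.5],(q[:,0].min()+q[:,0].max())/2-284.8,q[:,1].max()-271.4,k[:,1].min()-244.7]
r=least_squares(fv,[.45,-.15,.056],diff_step=1e-3);print("vial",r.x,r.fun)
print(tooldelta([.5,.3,.26],83.7))
```

```text
vial [ 0.4416807  -0.15493317  0.05373904] [-0.179215    0.42737687  0.440046    0.04784281 -0.05160983]
(array([-41.11, -26.15,  -5.45]), np.float64(-7.9), np.float64(0.0), array([0.1656, 0.6543, 0.2055]))
```

Call:
servo_tool(
  series=[0,0,-7.9,-41,-26,-5.5,0.7,0,0,-7.9,-41,-26,-5.5,0.7,0,0,-7.9,-41,-26,-5.5,0.7,0,0,-7.9,-41,-26,-5.5,0.7,0,0,-7.9,-41,-26,-5.5,0.7,0,0,-7.9,-41,-26,-5.5,0.7,0,0,-7.9,-41,-26,-5.5,0.7,0,0,-7.9,-41,-26,-5.5,0.7,0,0,-7.9,-41,-26,-5.5,0.7,0,0,-7.9,-41,-26,-5.5,0.7,0,0,-7.9,-41,-26,-5.5,0.7,0,0,-7.9,-41,-26,-5.5,0.7],
)

```text
time_s: 1.8
ee_pos: [0.5016, 0.2984, 0.2613]
tcp_rot: [0.001, 0.056, 0.998, 0.0]
ft_force: [0.3, 0.6, -0.3]
finger_gap: 0.066
gripper_force: 0.0
```

```bash
python3 -c "
from h import *
print(tooldelta([.4417,-.155,.12],83.7))"
```

```text
(array([  0.88, -45.73,  14.12]), np.float64(-0.14), np.float64(0.07), array([0.5016, 0.2984, 0.2613]))
```

Call:
servo_tool(
  series=[0,0,0,0.9,-45.7,14,0.7,0,0,0,0.9,-45.7,14,0.7,0,0,0,0.9,-45.7,14,0.7,0,0,0,0.9,-45.7,14,0.7,0,0,0,0.9,-45.7,14,0.7,0,0,0,0.9,-45.7,14,0.7,0,0,0,0.9,-45.7,14,0.7,0,0,0,0.9,-45.7,14,0.7,0,0,0,0.9,-45.7,14,0.7,0,0,0,0.9,-45.7,14,0.7,0,0,0,0.9,-45.7,14,0.7,0,0,0,0.9,-45.7,14,0.7],
)

```text
time_s: 2.8
ee_pos: [0.4386, -0.1557, 0.1198]
tcp_rot: [-0.0, 0.057, 0.998, -0.0]
ft_force: [-1.2, 0.5, -0.9]
finger_gap: 0.0661
gripper_force: 0.0
```

Call:
servo_tool(
  series=[0,0,0,0,0,0,0.7,0,0,0,0,0,0,0.7],
)

```text
time_s: 2.97
ee_pos: [0.4397, -0.1525, 0.1203]
tcp_rot: [-0.0, 0.056, 0.998, -0.0]
ft_force: [0.8, 0.2, 0.6]
finger_gap: 0.0656
gripper_force: 0.0
```

Run:
```python
from h import *
from plant import *
a=get_image("side");b=get_image("top")
cv2.imwrite("pics/p1.png",np.hstack([cv2.resize(a[190:290,240:340],(400,400),interpolation=2),cv2.resize(b[190:290,310:410],(400,400),interpolation=2)]))
print(tooldelta([.4417,-.155,.013],83.7))
p=observe()["ee_pos"]; print(proj("side",p),proj("top",p))
```

```text
(array([-0.16, -0.4 , 10.77]), np.float64(0.04), np.float64(0.02), array([ 0.4405, -0.1508,  0.1207]))
[[282.50290922 223.33849041]] [[357.81140452 246.30486418]]
```

View pics/p1.png

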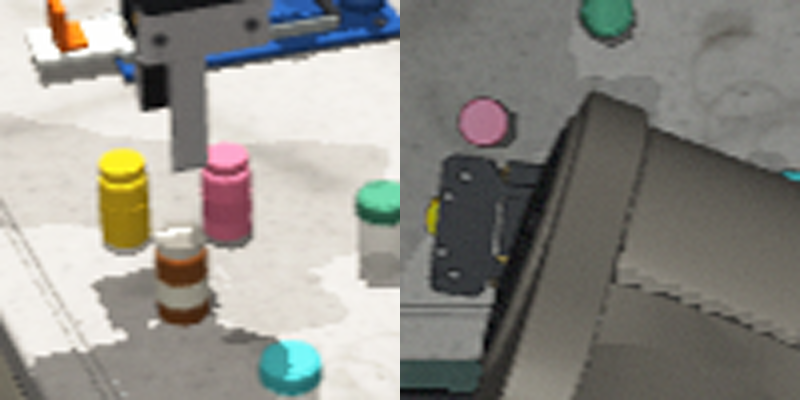

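The side view shows the open fingers (tip at about 287,232) above the amber vial, whose white cap is at (285,249). In the top view the arm hides the vial. Now a small sideways correction, then descend.

Call:
servo_tool(
  series=[0,0,0,-0.1,-0.3,2,0.7,0,0,0,-0.1,-0.3,3,0.7,0,0,0,-0.1,-0.3,3,0.7,0,0,0,-0.1,-0.3,3,0.7],
)

```text
time_s: 3.4
ee_pos: [0.4406, -0.154, 0.0904]
tcp_rot: [-0.001, 0.055, 0.999, -0.0]
ft_force: [0.4, -0.0, 0.3]
finger_gap: 0.0661
gripper_force: 0.0
```

```bash
python3 -c "
from h import *
print(tooldelta([.4417,-.155,.013],83.7))"
```

```text
(array([-0.13, -0.09,  7.74]), np.float64(0.05), np.float64(0.08), array([ 0.4406, -0.154 ,  0.0904]))
```

Call:
servo_tool(
  series=[0,0,0,-0.1,-0.1,1.5,0.7,0,0,0,-0.1,-0.1,3,0.7,0,0,0,-0.1,-0.1,4.5,0.7,0,0,0,-0.1,-0.1,6,0.7,0,0,0,-0.1,-0.1,7,0.7,0,0,0,-0.1,-0.1,7.7,0.7,0,0,0,-0.1,-0.1,7.7,0.7,0,0,0,-0.1,-0.1,7.7,0.7],
)

```text
time_s: 4.07
ee_pos: [0.4418, -0.1558, 0.0138]
tcp_rot: [-0.0, 0.055, 0.998, -0.0]
ft_force: [0.3, -0.4, -0.3]
finger_gap: 0.0657
gripper_force: 0.0
```

Call:
servo_tool(
  series=[0,0,0,0,0,0,0.5,0,0,0,0,0,0,0.4,0,0,0,0,0,0,0.36,0,0,0,0,0,0,0.32,0,0,0,0,0,0,0.28,0,0,0,0,0,0,0.2,0,0,0,0,0,0,0.2,0,0,0,0,0,0,0.2],
)

```text
time_s: 4.73
ee_pos: [0.4418, -0.1557, 0.0136]
tcp_rot: [0.0, 0.055, 0.998, 0.0]
ft_force: [-1.7, -0.1, 6.1]
finger_gap: 0.0315
gripper_force: 30.0
```

Call:
servo_tool(
  series=[0,0,0,0,0,-0.5,0.2,0,0,0,0,0,-2,0.2,0,0,0,0,0,-4,0.2,0,0,0,0,0,-7,0.2,0,0,0,0,0,-10,0.2,0,0,0,0,0,-11,0.2,0,0,0,0,0,-11,0.2,0,0,0,0,0,-11,0.2],
)

```text
time_s: 5.4
ee_pos: [0.4419, -0.1554, 0.1236]
tcp_rot: [0.001, 0.055, 0.999, 0.0]
ft_force: [-1.0, -0.4, -1.2]
finger_gap: 0.0315
gripper_force: 30.0
```

Run:
```python
from h import *
from plant import *
print(tooldelta([.5423,.1471,.12],83.7)); print(observe()["ft_force"])
a=get_image("side"); o=outline_of("snap_vial","side"); print([(d["p"],d["box"]) for d in o])
p=observe()["ee_pos"]; 
cv2.imwrite("pics/p2.png",cv2.resize(a[180:280,230:350],(720,600),interpolation=2))
for dz in(-.0133,.0427): print(proj("side",p+[0,0,dz]))
```

```text
(array([-6.68, 31.16,  0.38]), np.float64(0.03), np.float64(0.07), array([ 0.4419, -0.1554,  0.1236]))
[-0.98806643 -0.37865447 -1.22317278]
[(0.67, [282.1, 218.1, 13.6, 26.0]), (0.65, [271.3, 239.3, 12.6, 22.0]), (0.55, [297.0, 237.9, 11.0, 27.9])]
[[283.69441188 228.49612261]]
[[282.70838208 207.39794925]]
```

View pics/p2.png

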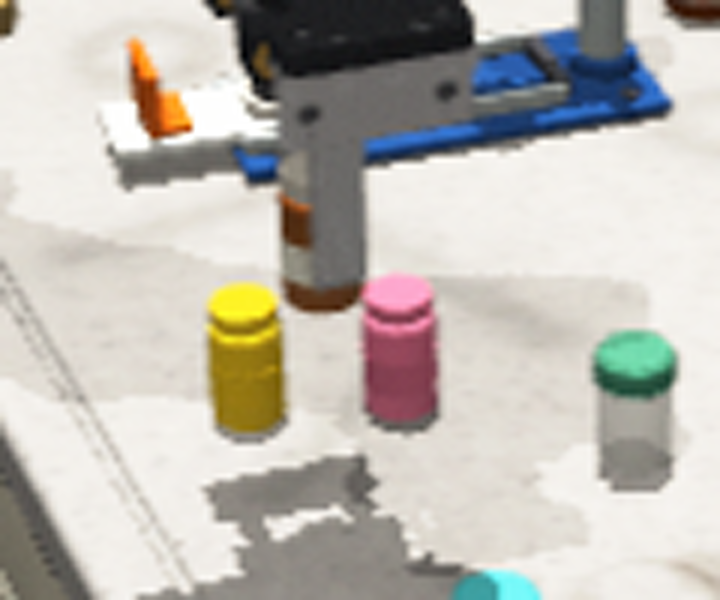

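The amber vial hangs upright between the fingers, its underside at (283,231) where predicted. Carrying it over to the nest.

Call:
servo_tool(
  series=[0,0,0,-0.3,1.5,0,0.2,0,0,0,-0.9,4.2,0,0.2,0,0,0,-1.6,7.5,0,0.2,0,0,0,-2.4,11,0,0.2,0,0,0,-3.2,15,0,0.2,0,0,0,-4,19,0,0.2,0,0,0,-4.8,22.5,0,0.2,0,0,0,-5.5,26,0,0.2,0,0,0,-6.2,28.8,0,0.2,0,0,0,-6.6,30.5,0.2,0.2,0,0,0,-6.7,31.1,0.4,0.2,0,0,0,-6.7,31.1,0.4,0.2],
)

```text
time_s: 6.5
ee_pos: [0.5418, 0.1463, 0.1178]
tcp_rot: [-0.001, 0.054, 0.999, -0.001]
ft_force: [-0.3, -0.5, -0.5]
finger_gap: 0.0313
gripper_force: 30.0
```

Call:
servo_tool(
  series=[0,0,0,0,0,1,0.2,0,0,0,0,0,2,0.2,0,0,0,0,0,3,0.2,0,0,0,0,0,4,0.2,0,0,0,0,0,4,0.2,0,0,0,0,0,4,0.2,0,0,0,0,0,4,0.2],
)

```text
time_s: 7.08
ee_pos: [0.5425, 0.1457, 0.0796]
tcp_rot: [0.0, 0.055, 0.998, -0.0]
ft_force: [-0.8, 0.6, -0.6]
finger_gap: 0.0317
gripper_force: 30.0
```

Run:
```python
from h import *
from plant import *
print(tooldelta([.5423,.1471,.034],83.7)); print(observe()["ft_force"])
a=get_image("side"); b=get_image("top")
p=observe()["ee_pos"]; cv2.imwrite("pics/p3.png",np.hstack([cv2.resize(a[140:220,240:340],(500,400),interpolation=2),cv2.resize(b[140:240,200:275],(300,400),interpolation=2)]))
print(proj("side",p+[0,0,-.0133]))
```

```text
(array([0.04, 0.13, 4.56]), np.float64(-0.03), np.float64(0.0), array([0.5425, 0.1457, 0.0796]))
[-0.80313641  0.63211642 -0.60978764]
[[277.2777343  181.77937235]]
```

View pics/p3.png

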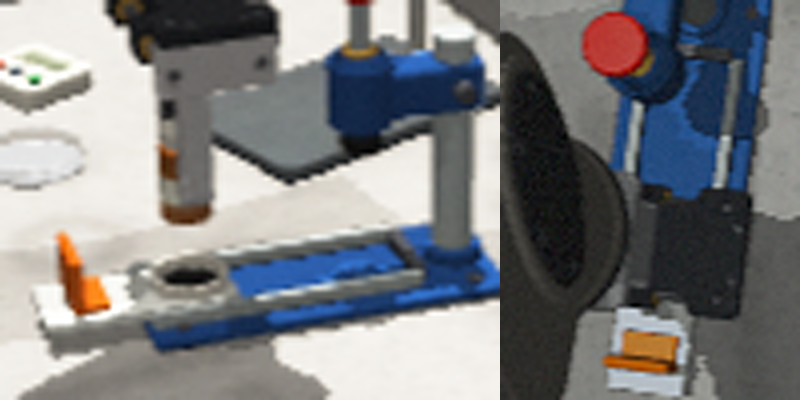

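The vial's underside (side 277,182) hangs straight over the nest hole (277,195), and the tab and press are clear. Lowering.

Call:
servo_tool(
  series=[0,0,0,0,0.1,1,0.2,0,0,0,0,0.1,2,0.2,0,0,0,0,0.1,2.8,0.2,0,0,0,0,0.1,3.4,0.2,0,0,0,0,0.1,3.8,0.2,0,0,0,0,0.1,4.1,0.2,0,0,0,0,0.1,4.3,0.2,0,0,0,0,0.1,4.5,0.2,0,0,0,0,0.1,4.5,0.2,0,0,0,0,0.1,4.5,0.2],
)

```text
time_s: 8.02
ee_pos: [0.5426, 0.147, 0.0346]
tcp_rot: [0.0, 0.055, 0.998, 0.0]
ft_force: [0.4, 0.4, -0.4]
finger_gap: 0.0314
gripper_force: 30.0
```

Call:
servo_tool(
  series=[0,0,0,0,0,0.1,0.2,0,0,0,0,0,0.1,0.2,0,0,0,0,0,0.1,0.2],
)

```text
time_s: 8.27
ee_pos: [0.5428, 0.1472, 0.0337]
tcp_rot: [0.0, 0.055, 0.998, 0.0]
ft_force: [0.2, 0.2, 1.7]
finger_gap: 0.0315
gripper_force: 30.0
```

Call:
servo_tool(
  series=[0,0,0,0,0,0,0.36,0,0,0,0,0,0,0.4,0,0,0,0,0,0,0.5,0,0,0,0,0,0,0.6,0,0,0,0,0,0,0.6,0,0,0,0,0,0,0.6],
)

```text
time_s: 8.77
ee_pos: [0.5425, 0.147, 0.0335]
tcp_rot: [-0.0, 0.055, 0.998, -0.0]
ft_force: [-0.5, -0.5, -0.2]
finger_gap: 0.0559
gripper_force: 0.0
```

Call:
servo_tool(
  series=[0,0,0,0,0,-1,0.6,0,0,0,0,0,-2.5,0.6,0,0,0,0,0,-4.5,0.6,0,0,0,0,0,-8,0.6,0,0,0,0,0,-11,0.6,0,0,0,0,0,-12,0.6,0,0,0,0,0,-12,0.6],
)

```text
time_s: 9.35
ee_pos: [0.544, 0.1475, 0.1568]
tcp_rot: [0.002, 0.055, 0.998, 0.001]
ft_force: [-0.2, 0.9, -0.3]
finger_gap: 0.0565
gripper_force: 0.0
```

Run:
```python
from h import *
from plant import *
n=np.array([.5423,.1471]);a=np.radians(-6.25);u=np.array([np.cos(a),np.sin(a)])
t=n-.07*u; w=t-.045*u
print("wp",w,tooldelta([*w,.15],83.7))
im=get_image("side"); o=outline_of("snap_vial","side"); print([(d["p"],d["box"]) for d in o])
cv2.imwrite("pics/p4.png",cv2.resize(im[140:220,240:340],(750,600),interpolation=2))
```

```text
wp [0.42798352 0.15961969] (array([11.67, -0.07,  0.64]), np.float64(-0.01), np.float64(0.28), array([0.544 , 0.1475, 0.1568]))
[(0.8, [270.3, 240.5, 11.6, 23.8]), (0.72, [278.3, 186.7, 10.2, 16.7]), (0.68, [297.2, 236.1, 14.7, 26.9]), (0.57, [311.3, 152.2, 9.4, 41.7])]
```

View pics/p4.png

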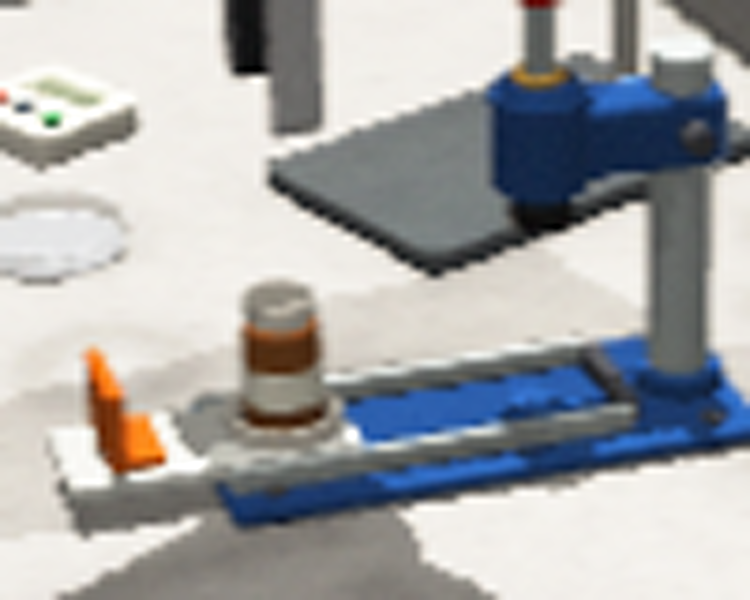

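The vial stands upright in the nest (278,187) and the plunger is still up. Moving in front of the tab with the fingers shut.

Call:
servo_tool(
  series=[0,0,0,3,0,0,0.3,0,0,0,7,0,0,0,0,0,0,11,0,0,0,0,0,0,11.7,-0.1,0,0,0,0,0,11.7,-0.1,3,0,0,0,0,11.7,-0.1,6.5,0,0,0,0,11.7,-0.1,9.5,0,0,0,0,11.7,-0.1,11.4,0,0,0,0,11.7,-0.1,11.4,0,0,0,0,11.7,-0.1,11.4,0],
)

```text
time_s: 10.28
ee_pos: [0.425, 0.1579, 0.0385]
tcp_rot: [-0.001, 0.055, 0.998, -0.001]
ft_force: [0.4, -0.3, 0.2]
finger_gap: 0.0006
gripper_force: 0.0
```

Run:
```python
from h import *
a=np.radians(-6.25);u=np.array([np.cos(a),np.sin(a)]);P=np.array([.6501,.1353])
for d in(.20,.083): print(P-d*u,tooldelta([*(P-d*u),.038],83.75))
```

```text
[0.45128873 0.15707337] (array([-2.62,  0.21,  0.04]), np.float64(-0.08), np.float64(0.23), array([0.425 , 0.1579, 0.0385]))
[0.56759332 0.14433595] (array([-14.32,   0.22,   0.  ]), np.float64(-0.08), np.float64(0.23), array([0.425 , 0.1579, 0.0385]))
```

Call:
servo_tool(
  series=[0,0,0,-1,0.2,0,0,0,0,0,-2,0.2,0,0,0,0,0,-3,0.2,0,0,0,0,0,-3.8,0.2,0,0,0,0,0,-4.7,0.2,0,0,0,0,0,-5.7,0.2,0,0,0,0,0,-6.7,0.2,0,0,0,0,0,-7.7,0.2,0,0,0,0,0,-8.7,0.2,0,0,0,0,0,-9.7,0.2,0,0,0,0,0,-10.7,0.2,0,0,0,0,0,-11.5,0.2,0,0],
)

```text
time_s: 11.28
ee_pos: [0.5417, 0.1479, 0.0393]
tcp_rot: [-0.0, 0.055, 0.998, -0.0]
ft_force: [-2.7, -1.7, 1.1]
finger_gap: 0.0006
gripper_force: 0.9
```

Call:
servo_tool(
  series=[0,0,0,-0.5,0,0,0,0,0,0,-1,0,0,0,0,0,0,-1.4,0,0,0,0,0,0,-1.7,0,0,0,0,0,0,-1.9,0,0,0,0,0,0,-1.9,0,0,0],
)

```text
time_s: 11.78
ee_pos: [0.5599, 0.1462, 0.0395]
tcp_rot: [0.0, 0.055, 0.998, 0.0]
ft_force: [-0.3, -1.2, -0.7]
finger_gap: 0.0003
gripper_force: 0.0
```

Call:
servo_tool(
  series=[0,0,0,-0.2,0,0,0,0,0,0,-0.4,0,0,0,0,0,0,-0.6,0,0,0],
)

```text
time_s: 12.03
ee_pos: [0.5654, 0.1456, 0.0395]
tcp_rot: [-0.0, 0.055, 0.998, 0.0]
ft_force: [-13.1, 0.5, 6.6]
finger_gap: 0.0004
gripper_force: 7.3
```

Call:
servo_tool(
  series=[0,0,0,-0.1,0,0,0,0,0,0,-0.2,0,0,0,0,0,0,-0.3,0,0,0],
)

```text
time_s: 12.28
ee_pos: [0.5654, 0.1457, 0.0392]
tcp_rot: [-0.003, 0.055, 0.999, -0.0]
ft_force: [-24.2, 2.4, 18.9]
finger_gap: 0.0005
gripper_force: 12.3
```

Call:
servo_tool(
  series=[0,0,0,0.5,0,0,0,0,0,0,1.5,0,0,0,0,0,0,3.5,0,0,0,0,0,0,5,0,-1,0,0,0,0,5,0,-5,0,0,0,0,5,0,-9,0,0,0,0,5,0,-13,0,0,0,0,5,0,-17,0,0,0,0,5,0,-20,0,0,0,0,5,0,-20,0,0,0,0,5,0,-20,0],
)

```text
time_s: 13.2
ee_pos: [0.5194, 0.1512, 0.2412]
tcp_rot: [0.002, 0.055, 0.998, 0.001]
ft_force: [-0.6, -0.3, -0.9]
finger_gap: 0.0006
gripper_force: 0.0
```

Run:
```python
from h import *
from plant import *
im=get_image("side"); b=get_image("top")
cv2.imwrite("pics/p5.png",np.hstack([cv2.resize(im[120:220,250:340],(450,500),interpolation=2),cv2.resize(b[130:230,205:270],(325,500),interpolation=2)]))
red=lambda h:((h[...,0]<5)|(h[...,0]>172))&(h[...,1]>150)&(h[...,2]>90)
print(blob(im,(300,325,130,148),red)[0])
a=np.radians(-6.25);u=np.array([np.cos(a),np.sin(a)]);P=np.array([.6501,.1353])
tab=P-.07*u; print("pred tab top",proj("side",[*tab,.056]),"vial cap",proj("side",[*P,.076]))
print(tooldelta([*P,.235],83.75))
```

```text
[311.34934759 136.33149044]
pred tab top [[289.74058501 182.78710835]] vial cap [[312.07702228 173.06761942]]
(array([-13.27,  -0.09,   0.38]), np.float64(-0.03), np.float64(0.02), array([0.5183, 0.1507, 0.2389]))
```

View pics/p5.png

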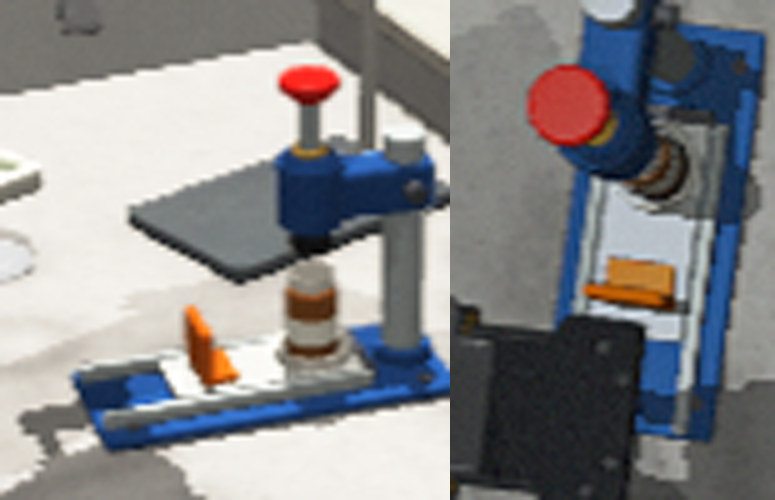

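The carriage is home (tab at side 290,184) and the vial is upright under the foot (312,174). Moving over the red plunger.

Call:
servo_tool(
  series=[0,0,0,-2,0,0,0,0,0,0,-5,0,0,0,0,0,0,-8.5,0,0,0,0,0,0,-11.5,0,0,0,0,0,0,-13.2,0,0,0,0,0,0,-13.2,0,0.3,0,0,0,0,-13.2,0,1.5,0,0,0,0,-13.2,0,2.5,0,0,0,0,-13.2,0,3,0,0,0,0,-13.2,0,3,0,0,0,0,-13.2,0,3,0],
)

```text
time_s: 14.22
ee_pos: [0.6493, 0.1364, 0.2092]
tcp_rot: [-0.0, 0.055, 0.998, -0.0]
ft_force: [0.2, 0.1, 0.3]
finger_gap: 0.0009
gripper_force: 0.0
```

```bash
python3 -c "
from h import *
print(tooldelta([.6501,.1353,.18],83.75))"
```

```text
(array([-0.1 , -0.1 ,  2.92]), np.float64(-0.03), np.float64(0.05), array([0.6493, 0.1364, 0.2092]))
```

Call:
servo_tool(
  series=[0,0,0,-0.1,-0.1,0.4,0,0,0,0,-0.1,-0.1,0.8,0,0,0,0,-0.1,-0.1,1.2,0,0,0,0,-0.1,-0.1,1.6,0,0,0,0,-0.1,-0.1,2,0,0,0,0,-0.1,-0.1,2.3,0,0,0,0,-0.1,-0.1,2.6,0,0,0,0,-0.1,-0.1,2.8,0],
)

```text
time_s: 14.88
ee_pos: [0.6512, 0.1351, 0.1819]
tcp_rot: [0.0, 0.055, 0.998, 0.0]
ft_force: [-2.9, -0.9, 13.1]
finger_gap: 0.0005
gripper_force: 6.7
```

Call:
servo_tool(
  series=[0,0,0,0,0,0.1,0,0,0,0,0,0,0.2,0,0,0,0,0,0,0.3,0,0,0,0,0,0,0.3,0],
)

```text
time_s: 15.22
ee_pos: [0.6514, 0.1351, 0.1801]
tcp_rot: [0.001, 0.055, 0.998, 0.001]
ft_force: [-7.7, -0.9, 24.1]
finger_gap: -0.0
gripper_force: 11.4
```

Call:
servo_tool(
  series=[0,0,0,0,0,0.1,0,0,0,0,0,0,0.1,0,0,0,0,0,0,0.1,0,0,0,0,0,0,0.1,0],
)

```text
time_s: 15.55
ee_pos: [0.6515, 0.1351, 0.18]
tcp_rot: [0.001, 0.055, 0.998, 0.001]
ft_force: [-10.9, -2.0, 32.1]
finger_gap: -0.0001
gripper_force: 16.6
```

Call:
servo_tool(
  series=[0,0,0,0,0,-0.5,0,0,0,0,0,0,-1,0,0,0,0,0,0,-1.5,0,0,0,0,0,0,-2,0,0,0,0,0,0,-2.6,0,0,0,0,0,0,-4,0,0,0,0,0,0,-7,0,0,0,0,0,0,-10,0,0,0,0,0,0,-10,0,0,0,0,0,0,-10,0,0,0,0,0,0,-10,0],
)

```text
time_s: 16.47
ee_pos: [0.6505, 0.1352, 0.2768]
tcp_rot: [-0.0, 0.055, 0.998, -0.0]
ft_force: [-1.0, 0.1, -1.5]
finger_gap: 0.0007
gripper_force: 0.0
```

Run:
```python
from h import *
from plant import *
im=get_image("side"); b=get_image("top")
cv2.imwrite("pics/p6.png",np.hstack([cv2.resize(im[120:220,250:340],(450,500),interpolation=2),cv2.resize(cv2.imread("pics/p5.png")[:, :450],(325,361))if 0 else cv2.resize(im[230:310,260:345],(325,500),interpolation=2)]))
red=lambda h:((h[...,0]<5)|(h[...,0]>172))&(h[...,1]>150)&(h[...,2]>90)
print(blob(im,(300,325,130,148),red)[0])
hsv=cv2.cvtColor(im,cv2.COLOR_BGR2HSV); print([tuple(map(int,hsv[r,312])) for r in range(165,184)])
print(observe()["ee_pos"],observe()["ft_force"])
```

```text
[311.30210408 136.35532869]
[(107, 191, 68), (108, 197, 66), (108, 148, 38), (90, 27, 19), (120, 16, 16), (0, 0, 13), (23, 16, 127), (23, 13, 229), (19, 18, 224), (18, 28, 156), (20, 32, 144), (21, 30, 144), (20, 30, 190), (19, 35, 140), (14, 125, 137), (13, 178, 90), (13, 203, 78), (14, 196, 78), (13, 198, 81)]
[0.65027163 0.13504931 0.27617632] [ 0.82790587 -0.47495967  0.87414955]
```

View pics/p6.png

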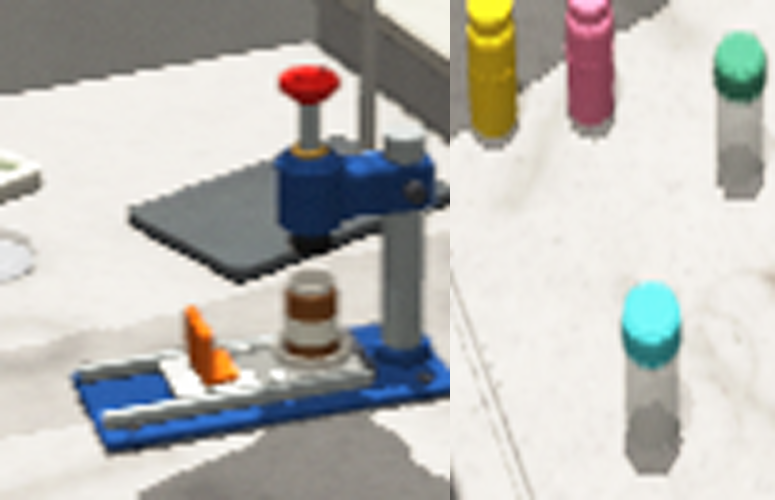

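The cap now sits about 2 px lower than before, so it is closed. The plunger is back up (311,136), the carriage is home, the vial is upright, and the teal and green vials haven't moved.

```bash
python3 -c "
from plant import *
print(close_job())"
```

```text
the job is handed in; nothing more can be done
None
```

The job is handed in at about 17 s of the 58 s allowed: the amber vial stands upright in the press at home with its cap pressed closed, the plunger has sprung back up, and the teal and green vials were not disturbed.

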